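Unload the egg boiler

TASK

The eggs in the egg boiler are done: switch the boiler off by pressing its spring paddle fully down to the stop and letting it go, then lift the clear dome off by its knob and stand it, rim down, in the middle of the yellow plate. Then lift out the rack by its handle with all four eggs in it and set it down well on the wooden board. Drop nothing, lose no egg, and leave the salt shaker and the mug where they are.

Things in the scene. Friction and masses are not known exactly. Their poses are not given: they have to be found in the camera images.
- boiler: egg boiler, fixed to the worktop: sage-green round base, 149 mm across and 40 mm high, with a control nose 80 mm wide that reaches to 160 mm from the axis on its -x side. Origin: on the round base's axis at the worktop; z up. The steel pan on top (floor 42 mm above the origin, lip 120 mm across and 46 mm high) carries the rack.
- paddle (a joint): cream spring paddle on the boiler's nose, 62 mm wide, hinged on the side next to the dome (80 mm from the boiler's axis, 29 mm above the worktop), free end to the front, 151 mm from the axis. 0 = up (rest, tilted up 0.2 rad), 0.2 = fully down at its stop, flush; about 5 N at paddle_press holds it down; it springs back when let go.
- paddle_press (a point): the place to press, on the top of the paddle, 55 mm out from its hinge (134 mm from the boiler's axis, along the boiler's -x); about 44 mm above the worktop when up, 33 mm when down. Moves with the paddle.
- dome: clear plastic dome over the eggs, loose, 134 mm across, 113 mm high, 0.16 kg, open below; its rim stands round the pan lip, 40 mm above the worktop. Origin: centre of the rim plane, z up. Black round knob on its axis, 34 mm in diameter, 117 to 144 mm above the origin (grip at about 135 mm). Its rim must rise 110 mm to pass the rack's handle.
- rack: steel egg rack, loose, 108 mm across, four cups, and in the middle a stem with a flat upright sage-green handle. Origin: centre of its underside, z up. Handle: 46 mm long along the rack's x, 12 mm thick along its y, from 76 to 100 mm above the origin. Egg tips stand 62 mm above the origin: keep the fingertips above 66 mm. With eggs about 0.4 kg.
- egg_0: brown egg, loose, 43 mm thick and 57 mm high, standing blunt end down in a cup of the rack. Origin: centre of its round lower half (21 mm above its lower end).
- egg_1: brown egg, loose, 43 mm thick and 57 mm high, standing blunt end down in a cup of the rack. Origin: centre of its round lower half (21 mm above its lower end).
- egg_2: brown egg, loose, 43 mm thick and 57 mm high, standing blunt end down in a cup of the rack. Origin: centre of its round lower half (21 mm above its lower end).
- egg_3: brown egg, loose, 43 mm thick and 57 mm high, standing blunt end down in a cup of the rack. Origin: centre of its round lower half (21 mm above its lower end).
- cup_0 (a point): point of the rack where the origin of egg_0 is when the egg sits in its cup (26 mm above the rack's underside).
- cup_1 (a point): point of the rack where the origin of egg_1 is when the egg sits in its cup (26 mm above the rack's underside).
- cup_2 (a point): point of the rack where the origin of egg_2 is when the egg sits in its cup (26 mm above the rack's underside).
- cup_3 (a point): point of the rack where the origin of egg_3 is when the egg sits in its cup (26 mm above the rack's underside).
- plate: small yellow-ochre plate that does not slip, 149 mm across, outer rim 16 mm high, the dome's rim stands about 14 mm above its underside. Origin: centre of its underside. Receives the dome.
- board: orange-brown wooden board that does not slip, 160 mm along its x, 300 mm along its y, 16 mm thick. Origin: centre of its underside. Receives the rack.
- salt_shaker: glass salt shaker with a grey top, 44 mm across, 90 mm high; bystander. Origin: centre of its underside.
- mug: white mug, 78 mm across, 97 mm high, 110 mm with its handle; bystander. Origin: centre of its underside.
Not all that is in view belongs to the job. Several things look just like the plate: the one meant starts farthest to the robot's left.

How it is judged:
By the outcome, as a careful person would: the job done as asked, in the order asked, and still so for the second after the job is handed in, with the robot touching nothing.
It also fails if it takes over 66 s, if anything falls off the work surface, if the arm or the gripper's body presses on something with over 40 N, if the wrist force passes 120 N, or if a joint passes its speed limit or range.

ROBOT

A 7-joint arm with a two-finger parallel gripper is mounted at the origin on a cart in front of the work surface, level with it; the furniture and walls round the work are solid. World frame = base frame: x ahead of the robot, y to its left, z up, the work surface at z = 0. Lengths are in m, angles in degrees, forces in N, time in s.
With the tool pointing down it reaches from about 0.425 to 0.95 m from the base axis. Payload 4.7 kg.
Tool frame: the origin (TCP) lies midway between the tips of the shut fingers; the grasp point (between the pads) lies 19 mm behind it; z points along the fingers, y is the line along which they close (so a half turn about z gives the same grasp; the last joint's range is limited). The gripper opens to 87 mm and grips with 3 to 60 N. Pads are 19 mm wide; open, the fingers measure 117 mm over their backs; the gripper's body (75 mm by 190 mm) begins 51 mm behind the grasp point.
Start: joints at [73.344, 26.849, -2.785, 87.806, 1.381, 65.374, -4.715], TCP at [0.175, -0.652, 0.184] pointing down, gripper open.
Joint ranges: [-148.3, 148.3], [-19.14, 114.17], [-79.39, 73.82], [5.75, 140.21], [-59.74, 239.74], [12.07, 113.84], [-152.46, 152.46]. Speed limits (degrees/s): [147.25, 147.25, 180, 180, 180, 180, 180].

INTERFACE

Orientations are given as a 3x3 rotation matrix whose columns are the frame's x, y, z axes.
In Python, from cell import arm gives the robot as it stands.
- The arm moves only by the tool jog_arm, never from a script. Its argument "increments" is one flat list of numbers, 7 for each row, row after row: the shift along the world's x, y, z normalised to -1 to 1, where 1 is 100 mm, then the turn, a rotation vector about the world's x, y, z normalised to -1 to 1, where 1 is pi/2 rad, then the opening, from 0 (shut) to 1 (fully open). A call has 1 to 20 rows; each row shifts and turns the commanded pose from where the row before left it; what a row does not reach is not made up. A row lasts 1/12 s, in which the tool goes at most 41.7 mm and 7.16 degrees, less where a joint would pass 70% of its speed; a pose out of reach is approached as far as the arm can. A call with a number of a shift or a turn outside -1 to 1 is refused whole. A call with a gripper value outside its range is refused whole. The fingers move at their own pace and stop on an object; "squeeze" is the grip in N (left out, the last holds). Time passes only in rows, so rows that do not move let the fingers close. It gives the time, the measured TCP pose, the force, the opening and the grip force at its end, in the units of the state.
- arm.get_state(): the state, without advancing time (a new reading comes with each control period).
- arm.grab_frame(name): name is "scene" or "top" or "wrist"; returns the picture (420x560x3 uint8, red, green, blue); there is no depth.
- arm.camera_info(name): a dict with "fx", "fy", "cx", "cy" (pixels), "k1" (the pictures are not rectified: a ray, as slopes to the right and down, at radius r is drawn at 1 + k1 r^2 times it, then the intrinsics apply), "position" and "attitude" of the camera in the world. Camera axes: x right, y up, looking along -z (the intrinsics and any distortion apply to the point x, -y, -z); pixel columns grow to the right and rows downward; lengths in m; the calibration is good to about 2 mm. A picture is of the moment at which its call begins: read the wrist's pose just before it. camera_info takes no time and is no camera call; for the wrist camera it gives the pose at the moment of the call.
- arm.close_job(): hands the job in; it is judged then, once.
The state is a dict: "time_s": time; "q": joint angles; "joint_velocities": joint speeds; "joint_efforts": joint torques, N m; "eef_pos": TCP position; "tcp_rot": TCP orientation; "force": force on the tool from outside, world axes, zero at the start; "torque": the same for the moment, N m; "finger_gap": opening from 0.0 (shut) to 1.0 (fully open); "grasp_force": force on a finger pad.
Only numpy, scipy, OpenCV 4.12 (cv2) and the standard library are available. Lean on these libraries where they do the work, as an engineer would, in place of code of your own. Each camera call takes 0.05 s, during which the arm holds its last target. There are 200 camera calls.

## Working session

There is one attempt and no reset: what is moved stays moved. The work goes in short steps, Python scripts to look and compute and a tool call to move; the robot and the scene stay as the last step left them, time stands still between calls to the robot, and variables do not carry over. Pictures are saved under pics/ and viewed, at most 10 in all, crops included, and the job is handed in when it is done.

Besides the shell and the picture viewer there is one more tool, called after ">>>" by a JSON object that holds its "op" and its "data". jog_arm: Moves the arm, as the interface text tells. Its arguments: {"type":"object","properties":{"increments":{"type":"array","items":{"type":"number","minimum":-1,"maximum":1}},"squeeze":{"type":"number"}},"required":["increments"]}

```bash
mkdir -p pics; ls
python3 - <<'E'
from cell import arm
import cv2
for n in("scene","top"):
    i=arm.camera_info(n);print(n,i)
    cv2.imwrite(f"pics/{n}0.png",arm.grab_frame(n)[:,:,::-1])
s=arm.get_state();print(s['eef_pos'],s['tcp_rot'],s['time_s'],s['finger_gap'])
E
```

```text
pics
scene {'fx': 493.40625418273265, 'fy': 493.40625418273265, 'cx': 278.49966942967285, 'cy': 203.14840607599052, 'k1': -0.1032154746945039, 'position': array([ 1.30761988, -0.74113139,  0.92986742]), 'attitude': array([[ 0.72650349, -0.43115433,  0.5350688 ],
       [ 0.68699784,  0.47278833, -0.55181987],
       [-0.01505476,  0.76849017,  0.63968446]])}
top {'fx': 442.0079960577203, 'fy': 442.0079960577203, 'cx': 275.03383707574767, 'cy': 210.41141229994045, 'k1': 0.042678085584331046, 'position': array([ 0.42094984, -0.01952191,  1.34965162]), 'attitude': array([[-0.00890042,  0.9915438 , -0.12946689],
       [-0.99995776, -0.00852858,  0.00342623],
       [ 0.00229309,  0.12949192,  0.99157783]])}
[ 0.17455579 -0.65142914  0.1832213 ] [[ 9.65918360e-01  2.58846461e-01 -4.80137477e-04]
 [ 2.58846903e-01 -9.65916965e-01  1.64212111e-03]
 [-3.87156972e-05 -1.71043703e-03 -9.99998536e-01]] 0.1 1.000886838156535
```

View pics/scene0.png

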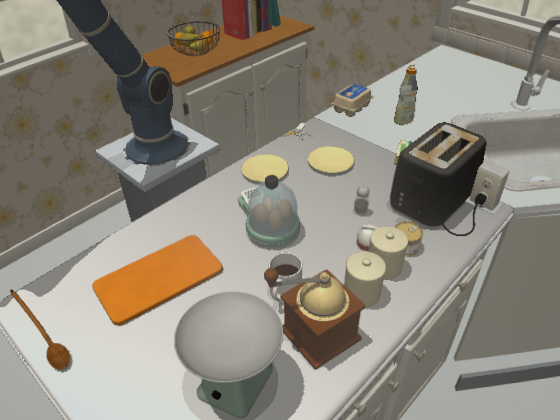

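View pics/top0.png

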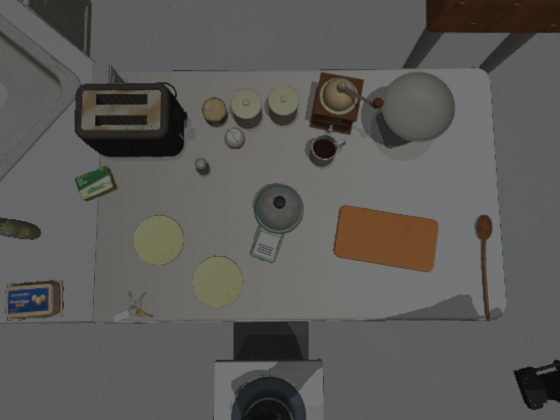

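The top view shows plates at (158,240) and (217,281). The left of the robot is image-left, so (158,240) is the one meant. The boiler's knob is at about (279,202), its nose at (267,244), the board at (386,238), the mug at (324,148) and the shaker at (201,165). In the scene view the knob is at (271,182), with the plates at (331,160) (the one meant) and (265,168).

```bash
cat > h.py <<'E'
import numpy as np, cv2
from scipy.optimize import brentq
def ray(i,u,v):
    "camera centre and unit world ray of a pixel"
    d=np.array([(u-i['cx'])/i['fx'],(v-i['cy'])/i['fy']]);rd=np.linalg.norm(d)
    r=brentq(lambda r:r*(1+i['k1']*r*r)-rd,0,1.2);x,y=d*(r/rd if rd>0 else 1)
    w=np.array(i['attitude'])@[x,-y,-1];return np.array(i['position']),w/np.linalg.norm(w)
def plane(i,u,v,z):
    p,w=ray(i,u,v);return p+w*(z-p[2])/w[2]
def tri(obs):
    A=np.zeros((3,3));b=np.zeros(3);R=[ray(*o) for o in obs]
    for p,w in R:
        M=np.eye(3)-np.outer(w,w);A+=M;b+=M@p
    X=np.linalg.solve(A,b);return X,[np.linalg.norm(np.cross(X-p,w)) for p,w in R]
def proj(i,X):
    c=np.array(i['attitude']).T@(np.asarray(X,float)-i['position']);x,y=c[0]/-c[2],-c[1]/-c[2]
    k=1+i['k1']*(x*x+y*y);return i['cx']+i['fx']*x*k,i['cy']+i['fy']*y*k
E
python3 - <<'E'
from h import *
from cell import arm
T,S=arm.camera_info("top"),arm.camera_info("scene")
t,s=cv2.imread("pics/top0.png"),cv2.imread("pics/scene0.png")
def blobs(img,lo,hi):
    m=cv2.inRange(cv2.cvtColor(img,cv2.COLOR_BGR2HSV),lo,hi)
    m=cv2.morphologyEx(m,cv2.MORPH_OPEN,np.ones((3,3)))
    cs,_=cv2.findContours(m,cv2.RETR_EXTERNAL,cv2.CHAIN_APPROX_NONE)
    return [c for c in cs if cv2.contourArea(c)>500]
for nm,img,I in(("top",t,T),("scene",s,S)):
    for c in blobs(img,(22,60,80),(34,200,255)):
        P=np.array([plane(I,*p[0],.014)[:2] for p in c],np.float32)
        print(nm,"plate",cv2.minEnclosingCircle(P),cv2.boundingRect(c))
    for c in blobs(img,(5,170,80),(16,255,255)):
        P=np.array([plane(I,*p[0],.016)[:2] for p in c],np.float32)
        print(nm,"board",cv2.minAreaRect(P),cv2.boundingRect(c))
a=cv2.resize(t[170:270,235:325],None,fx=4,fy=4,interpolation=2);b=cv2.resize(s[165:265,225:315],None,fx=4,fy=4,interpolation=2)
cv2.imwrite("pics/crop1.png",np.hstack([a,b]))
E
```

```text
top plate ((0.3843458592891693, 0.14957170188426971), 0.07256799191236496) (195, 257, 46, 49)
top plate ((0.5100581049919128, 0.32805490493774414), 0.07309737801551819) (135, 216, 48, 48)
scene plate ((0.3860246539115906, 0.14839480817317963), 0.07501023262739182) (242, 155, 46, 27)
scene plate ((0.5114779472351074, 0.32733580470085144), 0.07507923245429993) (308, 147, 46, 26)
scene board ((0.5158998966217041, -0.3616405725479126), (0.29584282636642456, 0.16537697613239288), 80.49410247802734) (93, 236, 128, 89)
```

View pics/crop1.png

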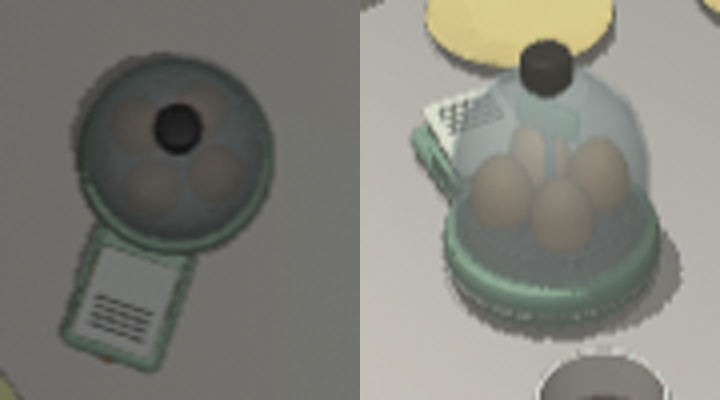

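The crop shows the knob at top (279.2,201.7) and scene (271.4,181.6), with four eggs under the dome. The paddle's centre is at about top (266,247), and the nose points down-left in that view.

Run:
```python
from h import *
from cell import arm
T,S=arm.camera_info("top"),arm.camera_info("scene")
X,e=tri([(T,279.2,201.7),(S,271.4,181.6)]);print("knob",X,e)
# base circle (crop px): left 78..273, right side; paddle corners
f=lambda u,v:(235+u/4-.375,170+v/4-.375)
print("base axis",plane(T,*f(176,153),.036))
for n,p,z in(("hinge side L",(105,250),.03),("hinge R",(175,268),.03),("free L",(75,337),.042),("free R",(150,362),.042),("noseL",(63,335),.029),("noseR",(158,371),.029)):print(n,plane(T,*f(*p),z))
s=arm.get_state();print(s['q'])
i=arm.camera_info("wrist");print(i['fx'],i['position']-s['eef_pos'],i['attitude'])
print(np.round(np.array(s['tcp_rot']).T@(i['position']-s['eef_pos']),3))
```

```text
knob [ 0.59886414 -0.03490284  0.16907452] [np.float64(0.00021355196170087196), np.float64(0.0002135519617009076)]
base axis [ 0.60004853 -0.03490079  0.036     ]
hinge side L [0.52812023 0.01885016 0.03      ]
hinge R [ 0.51419402 -0.03335989  0.03      ]
free L [0.46319958 0.0408677  0.042     ]
free R [ 0.44442779 -0.01418083  0.042     ]
noseL [0.46518141 0.05038211 0.029     ]
noseR [ 0.43798328 -0.02000637  0.029     ]
[73.34531966 26.89189851 -2.78435021 87.86584565  1.37963788 65.37377071
 -4.71381464]
376.86643148539 [0.08176246 0.02068395 0.20022732] [[ 0.25865654  0.9197935   0.29508762]
 [-0.96596864  0.24666431  0.07785441]
 [-0.0011776  -0.30518294  0.95229301]]
[ 0.084  0.001 -0.2  ]
```

>>> {"op": "jog_arm", "data": {"increments": [0.275, 0.25, 0, 0, 0, -0.063, 0, 0.275, 0.25, 0, 0, 0, -0.063, 0, 0.275, 0.25, 0, 0, 0, -0.063, 0, 0.275, 0.25, 0, 0, 0, -0.063, 0, 0.275, 0.25, 0, 0, 0, -0.063, 0, 0.275, 0.25, 0, 0, 0, -0.063, 0, 0.275, 0.25, 0, 0, 0, 0, 0, 0.275, 0.25, 0, 0, 0, 0, 0, 0.275, 0.25, 0, 0, 0, 0, 0, 0.275, 0.25, 0, 0, 0, 0, 0, 0.02, 0.4, 0, 0, 0, 0, 0, 0.02, 0.4, 0, 0, 0, 0, 0, 0.02, 0.4, 0, 0, 0, 0, 0, 0.02, 0.4, 0, 0, 0, 0, 0, 0.02, 0.4, 0, 0, 0, 0, 0, 0.02, 0.4, 0, 0, 0, 0, 0, 0.02, 0.4, 0, 0, 0, 0, 0, 0.02, 0.4, 0, 0, 0, 0, 0, 0.02, 0.4, 0, 0, 0, 0, 0, 0.02, 0.4, 0, 0, 0, 0, 0], "squeeze": 15}}

```text
time_s: 1.77
eef_pos: [0.4691, -0.0002, 0.1841]
tcp_rot: [[0.945, -0.326, -0.0], [-0.326, -0.945, -0.0], [0.0, 0.0, -1.0]]
force: [-0.2, -0.2, 0.8]
finger_gap: 0.004
grasp_force: 0.0
```

Run:
```python
from h import *
from cell import arm
i=arm.camera_info("wrist");f=arm.grab_frame("wrist")[:,:,::-1].copy()
s=arm.get_state();print(s['eef_pos'],i['position'])
for X,c in(((.4726,.0079,.044),(0,0,255)),((.599,-.035,.184),(255,0,0)),((.4726,.0079,.033),(0,255,0))):
    p=proj(i,X);print(p);cv2.drawMarker(f,tuple(int(round(a)) for a in p),c,0,12,1)
cv2.imwrite("pics/w1.png",f)
```

```text
[0.46946326 0.00958568 0.18446616] [ 0.54907261 -0.028578    0.38434948]
(np.float64(267.1079650624), np.float64(184.528818585681))
(np.float64(255.3490267047535), np.float64(-22.46647471918854))
(np.float64(267.40591543809535), np.float64(181.7591650334182))
```

View pics/w1.png

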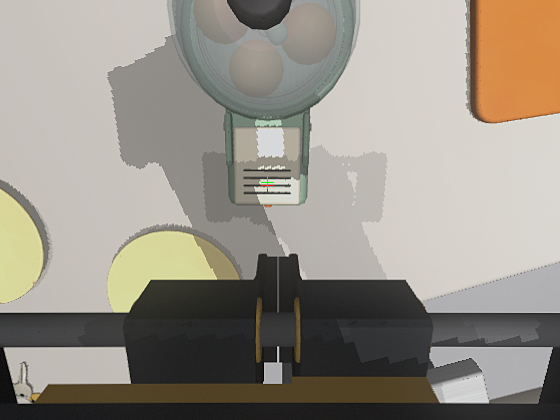

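The wrist view shows the paddle centred at column 269, with its free end at row 203. The predicted press point (267,184) falls on the grooves, so the press spot is confirmed.

>>> {"op": "jog_arm", "data": {"increments": [0.03, -0.02, -0.35, 0, 0, 0, 0, 0, 0, -0.35, 0, 0, 0, 0, 0, 0, -0.35, 0, 0, 0, 0, 0, 0, -0.3, 0, 0, 0, 0, 0, 0, -0.05, 0, 0, 0, 0, 0, 0, -0.04, 0, 0, 0, 0, 0, 0, -0.04, 0, 0, 0, 0, 0, 0, -0.03, 0, 0, 0, 0, 0, 0, -0.03, 0, 0, 0, 0, 0, 0, 0, 0, 0, 0, 0, 0, 0, 0, 0, 0, 0, 0, 0, 0]}}

```text
schema error: expected a multiple of 7 numbers
```

>>> {"op": "jog_arm", "data": {"increments": [0.03, -0.02, -0.35, 0, 0, 0, 0, 0, 0, -0.35, 0, 0, 0, 0, 0, 0, -0.35, 0, 0, 0, 0, 0, 0, -0.3, 0, 0, 0, 0, 0, 0, -0.05, 0, 0, 0, 0, 0, 0, -0.04, 0, 0, 0, 0, 0, 0, -0.04, 0, 0, 0, 0, 0, 0, -0.03, 0, 0, 0, 0, 0, 0, -0.03, 0, 0, 0, 0, 0, 0, 0, 0, 0, 0, 0, 0, 0, 0, 0, 0, 0, 0, 0]}}

```text
schema error: expected a multiple of 7 numbers
```

>>> {"op": "jog_arm", "data": {"increments": [0.03, -0.02, -0.35, 0, 0, 0, 0, 0, 0, -0.35, 0, 0, 0, 0, 0, 0, -0.35, 0, 0, 0, 0, 0, 0, -0.3, 0, 0, 0, 0, 0, 0, -0.05, 0, 0, 0, 0, 0, 0, -0.04, 0, 0, 0, 0, 0, 0, -0.04, 0, 0, 0, 0, 0, 0, -0.03, 0, 0, 0, 0, 0, 0, -0.03, 0, 0, 0, 0, 0, 0, 0, 0, 0, 0, 0, 0, 0, 0, 0, 0, 0, 0]}}

```text
time_s: 2.73
eef_pos: [0.4733, -0.0041, 0.0309]
tcp_rot: [[0.945, -0.326, 0.001], [-0.326, -0.945, -0.0], [0.001, -0.0, -1.0]]
force: [-0.8, -0.4, -0.9]
finger_gap: 0.007
grasp_force: 0.0
```

Run:
```python
from h import *
from cell import arm
i=arm.camera_info("wrist");f=arm.grab_frame("wrist")[:,:,::-1].copy()
s=arm.get_state();print(s['eef_pos'],s['force'],s['torque'],s['joint_velocities'])
cv2.imwrite("pics/w2.png",f[150:400,100:460])
```

```text
[ 0.47328868 -0.0040558   0.03084544] [0.14656692 0.44559327 0.29888797] [ 0.08738379  0.00258659 -0.01559911] [ 0.11775531  0.11725104 -0.06430367  0.08044645 -0.03602055 -0.05927791
 -0.04958703]
```

View pics/w2.png

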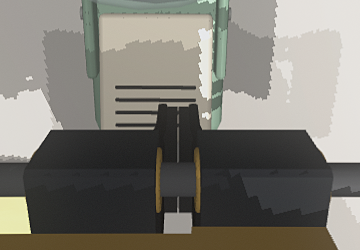

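The crop shows the fingertips over the grooves, slightly right of the paddle's centre, and there is no contact force yet. I'll shift to the middle and press further, gently.

>>> {"op": "jog_arm", "data": {"increments": [0, 0.06, 0, 0, 0, 0, 0, 0, 0.06, 0, 0, 0, 0, 0, 0, 0, -0.03, 0, 0, 0, 0, 0, 0, -0.03, 0, 0, 0, 0, 0, 0, 0, 0, 0, 0, 0]}}

```text
time_s: 3.2
eef_pos: [0.4722, 0.0081, 0.0236]
tcp_rot: [[0.946, -0.325, -0.001], [-0.325, -0.946, -0.0], [-0.001, 0.001, -1.0]]
force: [-0.3, -0.4, 0.1]
finger_gap: 0.003
grasp_force: 0.0
```

Run:
```python
from h import *
from cell import arm
ims=[]
s=arm.get_state();print(s['eef_pos'],s['force'])
for n,(x,y) in(("top",(235,170)),("scene",(215,155))):
    i=arm.camera_info(n);f=arm.grab_frame(n)[:,:,::-1]
    print(n,proj(i,s['eef_pos']))
    ims.append(cv2.resize(f[y:y+100,x:x+90],None,fx=4,fy=4,interpolation=2))
f=arm.grab_frame("wrist")[:,:,::-1];i=arm.camera_info("wrist");print("wrist",proj(i,s['eef_pos']))
cv2.imwrite("pics/c2.png",np.hstack(ims))
```

```text
[0.47219127 0.0081095  0.02355393] [-0.33334373 -0.38196029  0.14068622]
top (np.float64(264.61836087174396), np.float64(250.9482748953692))
scene (np.float64(251.59065510575962), np.float64(197.00496421517695))
wrist (np.float64(275.9127661914841), np.float64(244.78289582035268))
```

View pics/c2.png

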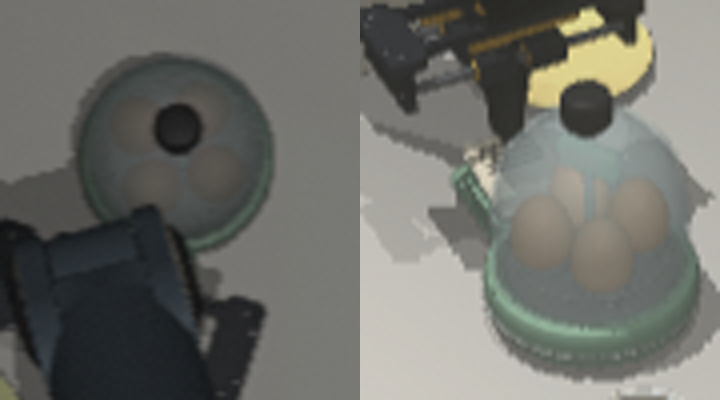

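The scene crop shows the fingertips at about (251,189.5), roughly 7 px above the projected TCP (251.6,197). So the tips really stand about 20 mm higher than the reading and have not touched yet. I'll go down slowly until contact.

>>> {"op": "jog_arm", "data": {"increments": [0, 0, -0.03, 0, 0, 0, 0, 0, 0, -0.03, 0, 0, 0, 0, 0, 0, 0, 0, 0, 0, 0]}}

```text
time_s: 3.6
eef_pos: [0.4723, 0.0078, 0.0176]
tcp_rot: [[0.945, -0.326, -0.001], [-0.326, -0.945, -0.0], [-0.001, 0.001, -1.0]]
force: [-0.4, 0.1, -0.3]
finger_gap: 0.007
grasp_force: 0.0
```

Run:
```python
from h import *
from cell import arm
s=arm.get_state();e=np.array(s['eef_pos']);print(e,s['force'],s['q'])
w=arm.camera_info("wrist");S=arm.camera_info("scene")
g=arm.grab_frame("scene")[:,:,::-1];f=arm.grab_frame("wrist")[:,:,::-1]
for dz in(0,.01,.02,.03):print(dz,np.round(proj(w,e+[0,0,dz]),1),np.round(proj(S,e+[0,0,dz]),1))
a=cv2.resize(f[215:305,230:320],None,fx=4,fy=4,interpolation=2);b=cv2.resize(g[165:255,210:300],None,fx=4,fy=4,interpolation=2)
cv2.imwrite("pics/c3.png",np.hstack([a,b]))
```

```text
[0.47225068 0.00779589 0.01756326] [-0.40681581  0.09059346 -0.26640394] [   6.78416328   22.40586755  -15.54813546  122.77690769   10.00222859
   36.04373406 -124.79809513]
0 [276.2 244.3] [251.6 198.7]
0.01 [276.1 251.4] [251.5 196. ]
0.02 [276.1 259.3] [251.3 193.3]
0.03 [276.  267.9] [251.1 190.6]
```

View pics/c3.png

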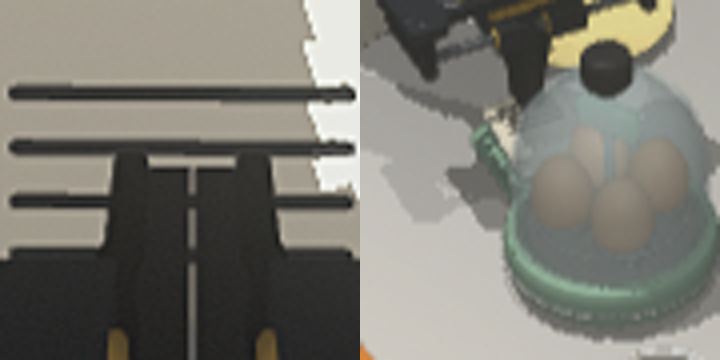

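>>> {"op": "jog_arm", "data": {"increments": [0, 0, -0.03, 0, 0, 0, 0, 0, 0, -0.03, 0, 0, 0, 0, 0, 0, 0, 0, 0, 0, 0]}}

```text
time_s: 3.95
eef_pos: [0.4723, 0.0079, 0.0116]
tcp_rot: [[0.945, -0.326, -0.001], [-0.326, -0.945, -0.0], [-0.001, 0.0, -1.0]]
force: [0.3, 0.0, -0.3]
finger_gap: 0.011
grasp_force: 0.0
```

>>> {"op": "jog_arm", "data": {"increments": [0, 0, -0.03, 0, 0, 0, 0, 0, 0, -0.03, 0, 0, 0, 0, 0, 0, 0, 0, 0, 0, 0]}}

```text
time_s: 4.2
eef_pos: [0.4727, 0.0081, 0.0058]
tcp_rot: [[0.945, -0.326, -0.0], [-0.326, -0.945, 0.0], [-0.0, 0.0, -1.0]]
force: [1.6, 0.3, 2.7]
finger_gap: 0.005
grasp_force: 1.0
```

>>> {"op": "jog_arm", "data": {"increments": [0, 0, -0.03, 0, 0, 0, 0, 0, 0, -0.03, 0, 0, 0, 0, 0, 0, 0, 0, 0, 0, 0]}}

```text
time_s: 4.45
eef_pos: [0.4723, 0.0082, -0.0002]
tcp_rot: [[0.945, -0.326, -0.001], [-0.326, -0.945, 0.0], [-0.001, 0.0, -1.0]]
force: [-1.2, 0.5, 4.6]
finger_gap: 0.007
grasp_force: 1.7
```

>>> {"op": "jog_arm", "data": {"increments": [0, 0, -0.03, 0, 0, 0, 0, 0, 0, -0.02, 0, 0, 0, 0, 0, 0, 0, 0, 0, 0, 0]}}

```text
time_s: 4.7
eef_pos: [0.4723, 0.0083, -0.0052]
tcp_rot: [[0.945, -0.326, -0.001], [-0.326, -0.945, 0.0], [-0.001, 0.0, -1.0]]
force: [-2.5, 1.8, 3.8]
finger_gap: 0.006
grasp_force: 2.4
```

>>> {"op": "jog_arm", "data": {"increments": [0, 0, -0.02, 0, 0, 0, 0, 0, 0, -0.02, 0, 0, 0, 0, 0, 0, 0, 0, 0, 0, 0]}}

```text
time_s: 4.95
eef_pos: [0.4724, 0.0083, -0.0063]
tcp_rot: [[0.945, -0.326, -0.001], [-0.326, -0.945, -0.001], [-0.001, 0.002, -1.0]]
force: [-11.1, 1.8, 32.4]
finger_gap: 0.007
grasp_force: 16.0
```

The stop is reached: force jumped to 32 N at reported z = -6 mm. Reported z is therefore about 38 mm below the true fingertip height (contact at 44 mm and stop at 33 mm both fit). Next I let go and move over the dome.

>>> {"op": "jog_arm", "data": {"increments": [0, 0, 0.2, 0, 0, 0, 0, 0, 0, 0.4, 0, 0, 0, 0, 0, 0, 0.4, 0, 0, 0, 0, 0, 0, 0.4, 0, 0, 0, 0, 0, 0, 0.4, 0, 0, 0, 1, 0.32, -0.11, 0.1, 0, 0, 0, 1, 0.32, -0.11, 0, 0, 0, 0, 1, 0.32, -0.11, 0, 0, 0, 0, 1, 0.31, -0.1, 0, 0, 0, 0, 1, 0, 0, 0, 0, 0, 0, 1, 0, 0, 0, 0, 0, 0, 1, 0, 0, 0, 0, 0, 0, 1]}}

```text
time_s: 5.95
eef_pos: [0.599, -0.035, 0.1804]
tcp_rot: [[0.945, -0.326, -0.002], [-0.326, -0.945, -0.0], [-0.001, 0.001, -1.0]]
force: [-1.7, 1.0, -0.1]
finger_gap: 0.529
grasp_force: 0.0
```

Run:
```python
from h import *
from cell import arm
s=arm.get_state();e=np.array(s['eef_pos']);print(e,s['force'],s['finger_gap'])
w=arm.camera_info("wrist");S=arm.camera_info("scene")
g=arm.grab_frame("scene")[:,:,::-1];f=arm.grab_frame("wrist")[:,:,::-1].copy()
for dz in(0,.02,.038):print(dz,np.round(proj(w,e+[0,0,dz]),1),np.round(proj(S,e+[0,0,dz]),1))
print(proj(w,(.599,-.035,.184)),proj(w,(.4726,.0079,.044)))
b=cv2.resize(g[110:250,190:330],None,fx=3,fy=3,interpolation=2)
cv2.imwrite("pics/c4.png",np.hstack([cv2.resize(f[150:420,200:360],(249,420)),b]))
```

```text
[ 0.59900738 -0.0349619   0.18035784] [-1.66517976  0.97447411 -0.10708059] 0.5294181957689198
0 [276.1 244.3] [271.2 178.1]
0.02 [276.  259.3] [271.  171.7]
0.038 [275.9 275.5] [270.9 165.8]
(np.float64(276.19671715927956), np.float64(246.81769501960832)) (np.float64(277.36348423803923), np.float64(312.2337160613779))
```

View pics/c4.png

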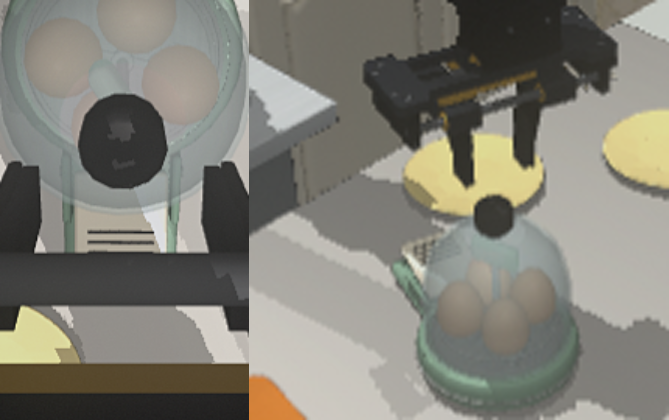

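The crop shows the knob centred between the open fingers (mid columns 121 and 123). In the scene view the tips are at (262.7,171) and (283,165), which agrees with the z offset of about 38 mm. I'll descend and grip.

>>> {"op": "jog_arm", "data": {"increments": [0, 0, 0, 0, 0, 0, 0.8, 0, 0, -0.15, 0, 0, 0, 0.8, 0, 0, -0.15, 0, 0, 0, 0.8, 0, 0, -0.15, 0, 0, 0, 0.8, 0, 0, -0.15, 0, 0, 0, 0.8, 0, 0, 0, 0, 0, 0, 0.3, 0, 0, 0, 0, 0, 0, 0.2, 0, 0, 0, 0, 0, 0, 0.2, 0, 0, 0, 0, 0, 0, 0.2, 0, 0, 0, 0, 0, 0, 0.2, 0, 0, 0, 0, 0, 0, 0.2, 0, 0, 0, 0, 0, 0, 0.2], "squeeze": 20}}

```text
time_s: 7.05
eef_pos: [0.6, -0.0351, 0.1217]
tcp_rot: [[0.945, -0.326, 0.001], [-0.326, -0.945, -0.0], [0.001, -0.0, -1.0]]
force: [-0.7, -0.4, 1.6]
finger_gap: 0.38
grasp_force: 20.0
```

>>> {"op": "jog_arm", "data": {"increments": [0, 0, 0.1, 0, 0, 0, 0.2, 0, 0, 0.2, 0, 0, 0, 0.2, 0, 0, 0.3, 0, 0, 0, 0.2, 0, 0, 0.3, 0, 0, 0, 0.2, 0, 0, 0.3, 0, 0, 0, 0.2, 0, 0, 0.15, 0, 0, 0, 0.2, -0.024, 0.103, 0, 0, 0, 0.045, 0.2, -0.05, 0.2, 0, 0, 0, 0.045, 0.2, -0.074, 0.3, 0, 0, 0, 0.045, 0.2, -0.074, 0.3, 0, 0, 0, 0.045, 0.2, -0.074, 0.3, 0, 0, 0, 0.045, 0.2, -0.074, 0.3, 0, 0, 0, 0.045, 0.2, -0.074, 0.3, 0, 0, 0, 0.045, 0.2, -0.074, 0.3, 0, 0, 0, 0.045, 0.2, -0.074, 0.3, 0, 0, 0, 0.045, 0.2, -0.074, 0.3, 0, 0, 0, 0.045, 0.2, -0.074, 0.3, 0, 0, 0, 0.045, 0.2, -0.074, 0.3, 0, 0, 0, 0.045, 0.2, -0.074, 0.3, 0, 0, 0, 0, 0.2, -0.074, 0.3, 0, 0, 0, 0, 0.2]}}

```text
time_s: 8.72
eef_pos: [0.503, 0.3564, 0.2567]
tcp_rot: [[0.87, 0.493, 0.0], [0.493, -0.87, -0.0], [0.0, 0.0, -1.0]]
force: [0.2, -0.7, -1.2]
finger_gap: 0.382
grasp_force: 20.0
```

>>> {"op": "jog_arm", "data": {"increments": [0, 0.02, 0, 0, 0, 0, 0.2, 0, 0, 0, 0, 0, 0, 0.2, 0, 0, 0, 0, 0, 0, 0.2]}}

```text
time_s: 8.97
eef_pos: [0.5038, 0.3566, 0.2563]
tcp_rot: [[0.87, 0.494, 0.0], [0.494, -0.87, -0.001], [-0.0, 0.001, -1.0]]
force: [0.4, -0.4, -1.6]
finger_gap: 0.385
grasp_force: 20.0
```

Run:
```python
from h import *
from cell import arm
s=arm.get_state();e=np.array(s['eef_pos']);print(e,s['force'],s['finger_gap'],s['grasp_force'],s['q'])
g=arm.grab_frame("scene")[:,:,::-1];t=arm.grab_frame("top")[:,:,::-1]
cv2.imwrite("pics/c5.png",np.hstack([cv2.resize(t[170:300,110:320],None,fx=2,fy=2),cv2.resize(g[60:255,200:375],None,fx=2,fy=2)[:260]]))
T=arm.camera_info("top");S=arm.camera_info("scene")
# rack seen in the boiler now: crop for handle
cv2.imwrite("pics/c6.png",np.hstack([cv2.resize(t[165:255,235:325],None,fx=4,fy=4,interpolation=2),cv2.resize(g[175:265,225:315],None,fx=4,fy=4,interpolation=2)]))
```

```text
[0.50379373 0.35658985 0.25626328] [ 0.40834345 -0.44011737 -1.63488777] 0.38474714395885284 19.997095211874694 [ -14.95079314   21.74918808  -33.05272018   89.3301731    12.29001019
   72.60103772 -110.26199212]
```

View pics/c6.png

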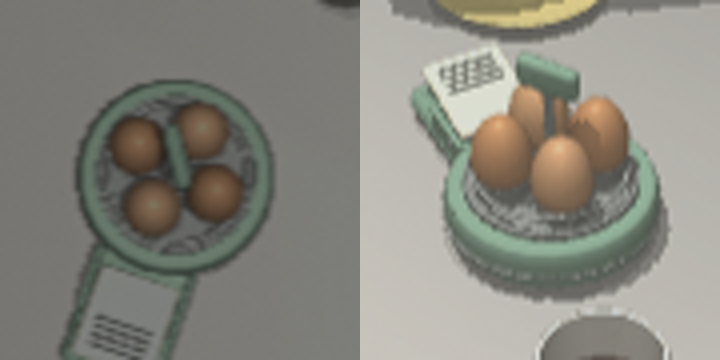

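The crop shows the rack with four eggs. Its handle centre is at top (278.8,203.6) and scene (271.6,193.6), with ends at top (277.1,195.9) and (280.4,211.6). Now I place the dome.

>>> {"op": "jog_arm", "data": {"increments": [0.07, -0.29, 0, 0, 0, 0, 0.2, 0, 0, -0.2, 0, 0, 0, 0.2, 0, 0, -0.3, 0, 0, 0, 0.2, 0, 0, -0.3, 0, 0, 0, 0.2, 0, 0, -0.3, 0, 0, 0, 0.2, 0, 0, -0.3, 0, 0, 0, 0.2, 0, 0, 0, 0, 0, 0, 0.2, 0, 0, 0, 0, 0, 0, 0.2]}}

```text
time_s: 9.73
eef_pos: [0.5106, 0.3263, 0.1153]
tcp_rot: [[0.871, 0.492, -0.002], [0.492, -0.871, -0.002], [-0.003, 0.001, -1.0]]
force: [0.7, 0.5, -1.8]
finger_gap: 0.382
grasp_force: 20.0
```

Run:
```python
from h import *
from cell import arm
s=arm.get_state();e=np.array(s['eef_pos']);print(e,s['force'])
T=arm.camera_info("top");S=arm.camera_info("scene")
print(tri([(T,278.75,203.6),(S,271.6,193.6)]))
a,b=plane(T,277.1,195.9,.142),plane(T,280.4,211.6,.142);print(a,b,np.degrees(np.arctan2(*(a-b)[[1,0]])),np.linalg.norm(a-b))
# scene ends too: crop(157+?)
f=lambda u,v:(225+u/4-.375,175+v/4-.375)
a,b=plane(S,*f(158,62),.142),plane(S,*f(219,77),.142);print(a,b,np.degrees(np.arctan2(*(a-b)[[1,0]])),np.linalg.norm(a-b))
# board from top image with a looser mask
t=cv2.imread("pics/top0.png");m=cv2.inRange(cv2.cvtColor(t,cv2.COLOR_BGR2HSV),(4,120,60),(18,255,255))
c=max([c for c in cv2.findContours(m,0,1)[0] if cv2.boundingRect(c)[1]>150],key=cv2.contourArea)
print(cv2.minAreaRect(np.array([plane(T,*p[0],.016)[:2] for p in c],np.float32)),cv2.boundingRect(c))
```

```text
[0.51055684 0.3262592  0.11531662] [ 0.74984834  0.46104115 -1.80159417]
(array([ 0.59895011, -0.03462573,  0.12996056]), [np.float64(0.0004744839202523305), np.float64(0.0004744839202522649)])
[ 0.61907439 -0.02977241  0.142     ] [ 0.57519999 -0.03844591  0.142     ] 11.182584315344306 0.04472351886249916
[ 0.5851008  -0.04831741  0.142     ] [ 0.62481982 -0.03307828  0.142     ] -159.00952454951394 0.042542120390172175
((0.5089260339736938, -0.35651695728302), (0.29708170890808105, 0.156831756234169), 80.11286926269531) (334, 206, 104, 66)
```

>>> {"op": "jog_arm", "data": {"increments": [0, 0.015, -0.06, 0, 0, 0, 0.2, 0, 0, -0.05, 0, 0, 0, 0.2, 0, 0, -0.03, 0, 0, 0, 0.2, 0, 0, -0.03, 0, 0, 0, 0.2, 0, 0, 0, 0, 0, 0, 0.2, 0, 0, 0, 0, 0, 0, 0.2]}}

```text
time_s: 10.23
eef_pos: [0.5107, 0.3298, 0.0994]
tcp_rot: [[0.87, 0.494, 0.0], [0.494, -0.87, 0.0], [0.0, 0.0, -1.0]]
force: [0.4, 0.0, -1.8]
finger_gap: 0.385
grasp_force: 20.0
```

>>> {"op": "jog_arm", "data": {"increments": [0, -0.015, -0.02, 0, 0, 0, 0.2, 0, 0, -0.02, 0, 0, 0, 0.2, 0, 0, 0, 0, 0, 0, 0.2]}}

```text
time_s: 10.48
eef_pos: [0.5112, 0.3289, 0.0961]
tcp_rot: [[0.87, 0.494, 0.002], [0.494, -0.87, 0.001], [0.002, 0.0, -1.0]]
force: [-0.1, 0.1, 2.8]
finger_gap: 0.387
grasp_force: 20.0
```

The dome touched at the expected height (reported 0.096). Opening and rising.

>>> {"op": "jog_arm", "data": {"increments": [0, 0, 0, 0, 0, 0, 0.5, 0, 0, 0, 0, 0, 0, 0.6, 0, 0, 0, 0, 0, 0, 0.7, 0, 0, 0, 0, 0, 0, 0.7, 0, 0, 0.15, 0, 0, 0, 0.7, 0, 0, 0.35, 0, 0, 0, 0.7, 0, 0, 0.4, 0, 0, 0, 0.7, 0, 0, 0.2, 0, 0, 0, 0.7]}}

```text
time_s: 11.15
eef_pos: [0.5118, 0.3297, 0.2094]
tcp_rot: [[0.87, 0.494, 0.004], [0.494, -0.87, 0.003], [0.005, -0.001, -1.0]]
force: [0.2, -0.1, 0.9]
finger_gap: 0.697
grasp_force: 0.0
```

>>> {"op": "jog_arm", "data": {"increments": [0.04, -0.165, 0, 0, 0, -0.017, 0.6, 0.079, -0.331, 0, 0, 0, -0.017, 0.6, 0.079, -0.331, 0, 0, 0, -0.017, 0.6, 0.079, -0.331, 0, 0, 0, -0.017, 0.6, 0.079, -0.331, 0, 0, 0, -0.017, 0.6, 0.079, -0.331, 0, 0, 0, -0.017, 0.6, 0.079, -0.331, 0, 0, 0, -0.017, 0.6, 0.079, -0.331, 0, 0, 0, -0.017, 0.6, 0.079, -0.331, 0, 0, 0, -0.017, 0.6, 0.079, -0.331, 0, 0, 0, -0.017, 0.6, 0.079, -0.331, 0, 0, 0, -0.017, 0.6, 0.04, -0.165, -0.2, 0, 0, 0, 0.6, 0, 0, 0, 0, 0, 0, 0.6, 0, 0, 0, 0, 0, 0, 0.6, 0, 0, 0, 0, 0, 0, 0.6]}}

```text
time_s: 12.4
eef_pos: [0.5971, -0.0344, 0.1849]
tcp_rot: [[0.975, 0.222, -0.001], [0.222, -0.975, 0.001], [-0.001, -0.001, -1.0]]
force: [0.7, 1.5, -0.3]
finger_gap: 0.598
grasp_force: 0.0
```

Run:
```python
from h import *
from cell import arm
s=arm.get_state();e=np.array(s['eef_pos']);print(e,s['tcp_rot'])
w=arm.camera_info("wrist");f=arm.grab_frame("wrist")[:,:,::-1].copy()
t=arm.grab_frame("top")[:,:,::-1];g=arm.grab_frame("scene")[:,:,::-1]
p=np.array(proj(w,(.599,-.0346,.142)));print("pred",p)
hs=cv2.cvtColor(f,cv2.COLOR_BGR2HSV)
m=cv2.inRange(hs,(40,35,40),(95,255,255))
for c in cv2.findContours(m,0,1)[0]:
    if cv2.contourArea(c)>150:
        r=cv2.minAreaRect(c);P=plane(w,*r[0],.142);bx=[plane(w,*q,.142)[:2] for q in cv2.boxPoints(r)];print(np.round(r[0],1),r[1],P[:2],np.round(bx,3).tolist())
# dome on plate in top: knob dark blob
T=arm.camera_info("top");S=arm.camera_info("scene");print("knob pred",proj(T,(.511,.328,.158)),proj(S,(.511,.328,.158)))
for n,im,I in(("top",t,T),("scene",g,S)):
    u,v=map(int,proj(I,(.511,.328,.158)));k=cv2.inRange(im[v-15:v+16,u-15:u+16],(0,0,0),(60,60,60));mm=cv2.moments(k,True);print(n,mm['m00'],u-15+mm['m10']/mm['m00'],v-15+mm['m01']/mm['m00'])
a=f[130:330,150:400];a=cv2.resize(a,None,fx=2,fy=2);b=cv2.resize(g[100:200,270:380],(440,400))
cv2.imwrite("pics/c7.png",np.hstack([a[:400,:],b[:,:300]]))
```

```text
[ 0.59710407 -0.03442351  0.18489897] [[ 9.75067714e-01  2.21906073e-01 -8.05223808e-04]
 [ 2.21906831e-01 -9.75067339e-01  1.02131563e-03]
 [-5.58511295e-04 -1.17453656e-03 -9.99999154e-01]]
pred [277.13961218 216.39415521]
[277.5 228. ] (38.0, 15.0) [ 0.59083164 -0.03670834] [[0.603, -0.029], [0.605, -0.039], [0.578, -0.045], [0.576, -0.035]]
knob pred (np.float64(144.37278555950425), np.float64(235.71589839544072)) (np.float64(332.95734304436945), np.float64(119.9259933304233))
top 133.0 145.88721804511277 236.42105263157896
scene 59.0 332.2542372881356 125.45762711864407
```

>>> {"op": "jog_arm", "data": {"increments": [0.02, 0, -0.25, 0, 0, 0, 0.6, 0, 0, -0.3, 0, 0, 0, 0.6, 0, 0, -0.3, 0, 0, 0, 0.6, 0, 0, -0.15, 0, 0, 0, 0.6, 0, 0, -0.09, 0, 0, 0, 0.6, 0, 0, 0, 0, 0, 0, 0.6, 0, 0, 0, 0, 0, 0, 0.4, 0, 0, 0, 0, 0, 0, 0.2, 0, 0, 0, 0, 0, 0, 0, 0, 0, 0, 0, 0, 0, 0, 0, 0, 0, 0, 0, 0, 0, 0, 0, 0, 0, 0, 0, 0], "squeeze": 40}}

```text
time_s: 13.55
eef_pos: [0.5998, -0.0358, 0.0767]
tcp_rot: [[0.975, 0.221, 0.001], [0.221, -0.975, -0.0], [0.001, 0.0, -1.0]]
force: [-0.7, 0.1, 0.0]
finger_gap: 0.235
grasp_force: 0.0
```

Run:
```python
from h import *
from cell import arm
T=arm.camera_info("top");S=arm.camera_info("scene")
print(tri([(T,145.9,236.4),(S,332.25,125.45)]))
s=arm.get_state();print(s['eef_pos'],s['force'],s['grasp_force'],s['finger_gap'])
```

```text
(array([0.50995583, 0.32897792, 0.13778311]), [np.float64(0.0009456909022892444), np.float64(0.0009456909022891871)])
[ 0.59984743 -0.03577183  0.07671494] [-0.65530188  0.09038603  0.03135803] 0.0 0.23487716298888642
```

The dome's knob measures (0.510,0.329), within 2 mm of the plate's centre. I'll finish closing on the handle.

>>> {"op": "jog_arm", "data": {"increments": [0, 0, 0, 0, 0, 0, 0, 0, 0, 0, 0, 0, 0, 0, 0, 0, 0, 0, 0, 0, 0, 0, 0, 0, 0, 0, 0, 0, 0, 0, 0, 0, 0, 0, 0]}}

```text
time_s: 13.97
eef_pos: [0.5997, -0.0354, 0.0762]
tcp_rot: [[0.975, 0.221, 0.0], [0.221, -0.975, 0.0], [0.0, -0.0, -1.0]]
force: [-1.3, 1.3, 1.0]
finger_gap: 0.135
grasp_force: 39.9
```

>>> {"op": "jog_arm", "data": {"increments": [0, 0, 0.03, 0, 0, 0, 0, 0, 0, 0.07, 0, 0, 0, 0, 0, 0, 0.12, 0, 0, 0, 0, 0, 0, 0.17, 0, 0, 0, 0, 0, 0, 0.2, 0, 0, 0, 0, 0, 0, 0.17, 0, 0, 0, 0, 0, 0, 0.12, 0, 0, 0, 0, 0, 0, 0.07, 0, 0, 0, 0, 0, 0, 0.03, 0, 0, 0, 0]}}

```text
time_s: 14.72
eef_pos: [0.6, -0.0358, 0.1756]
tcp_rot: [[0.975, 0.22, 0.002], [0.22, -0.975, -0.0], [0.002, 0.001, -1.0]]
force: [0.6, 0.3, -3.4]
finger_gap: 0.132
grasp_force: 39.9
```

>>> {"op": "jog_arm", "data": {"increments": [-0.01, -0.03, 0, 0, 0, 0, 0, -0.02, -0.07, 0, 0, 0, 0, 0, -0.03, -0.12, 0, 0, 0, 0, 0, -0.045, -0.17, 0, 0, 0, 0, 0, -0.055, -0.21, 0, 0, 0, 0, 0, -0.065, -0.24, 0, 0, 0, 0, 0, -0.07, -0.26, 0, 0, 0, 0, 0, -0.075, -0.28, 0, 0, 0, 0, 0, -0.075, -0.28, 0, 0, 0, 0, 0, -0.075, -0.28, 0, 0, 0, 0, 0, -0.075, -0.27, 0, 0, 0, 0, 0, -0.065, -0.25, 0, 0, 0, 0, 0, -0.06, -0.22, 0, 0, 0, 0, 0, -0.05, -0.18, 0, 0, 0, 0, 0, -0.04, -0.14, 0, 0, 0, 0, 0, -0.03, -0.1, 0, 0, 0, 0, 0, -0.02, -0.07, 0, 0, 0, 0, 0, -0.01, -0.04, 0, 0, 0, 0, 0, 0, -0.02, 0, 0, 0, 0, 0, 0, 0, 0, 0, 0, 0, 0]}}

```text
time_s: 16.38
eef_pos: [0.513, -0.3581, 0.1741]
tcp_rot: [[0.975, 0.222, 0.0], [0.222, -0.975, 0.0], [0.0, -0.0, -1.0]]
force: [-0.0, -0.0, -4.2]
finger_gap: 0.134
grasp_force: 39.9
```

>>> {"op": "jog_arm", "data": {"increments": [0, 0, -0.04, 0, 0, 0, 0, 0, 0, -0.1, 0, 0, 0, 0, 0, 0, -0.16, 0, 0, 0, 0, 0, 0, -0.2, 0, 0, 0, 0, 0, 0, -0.2, 0, 0, 0, 0, 0, 0, -0.17, 0, 0, 0, 0, 0, 0, -0.12, 0, 0, 0, 0, 0, 0, -0.08, 0, 0, 0, 0, 0, 0, -0.05, 0, 0, 0, 0, 0, 0, -0.03, 0, 0, 0, 0, 0, 0, -0.02, 0, 0, 0, 0, 0, 0, 0, 0, 0, 0, 0]}}

```text
time_s: 17.38
eef_pos: [0.5129, -0.3589, 0.0575]
tcp_rot: [[0.975, 0.221, 0.001], [0.221, -0.975, -0.001], [0.001, 0.001, -1.0]]
force: [-0.2, 1.0, -4.7]
finger_gap: 0.134
grasp_force: 39.9
```

>>> {"op": "jog_arm", "data": {"increments": [0, 0, -0.02, 0, 0, 0, 0, 0, 0, -0.02, 0, 0, 0, 0, 0, 0, 0, 0, 0, 0, 0]}}

```text
time_s: 17.63
eef_pos: [0.5125, -0.3587, 0.0532]
tcp_rot: [[0.975, 0.221, 0.0], [0.221, -0.975, -0.0], [0.0, 0.0, -1.0]]
force: [0.6, 0.1, -4.9]
finger_gap: 0.134
grasp_force: 39.9
```

>>> {"op": "jog_arm", "data": {"increments": [0, 0, -0.015, 0, 0, 0, 0, 0, 0, -0.015, 0, 0, 0, 0, 0, 0, 0, 0, 0, 0, 0]}}

```text
time_s: 17.88
eef_pos: [0.5128, -0.3588, 0.0504]
tcp_rot: [[0.975, 0.221, 0.001], [0.221, -0.975, -0.0], [0.0, 0.001, -1.0]]
force: [-0.9, 0.3, -2.7]
finger_gap: 0.135
grasp_force: 39.9
```

>>> {"op": "jog_arm", "data": {"increments": [0, 0, -0.008, 0, 0, 0, 0, 0, 0, 0, 0, 0, 0, 0]}}

```text
time_s: 18.05
eef_pos: [0.5129, -0.3588, 0.0502]
tcp_rot: [[0.975, 0.221, 0.001], [0.221, -0.975, -0.001], [0.001, 0.001, -1.0]]
force: [-1.4, 1.9, 2.1]
finger_gap: 0.134
grasp_force: 39.9
```

The rack stands on the board. I'll open the fingers, settle and rise.

>>> {"op": "jog_arm", "data": {"increments": [0, 0, 0, 0, 0, 0, 0.2, 0, 0, 0, 0, 0, 0, 0.3, 0, 0, 0, 0, 0, 0, 0.4, 0, 0, 0, 0, 0, 0, 0.4, 0, 0, 0, 0, 0, 0, 0.4, 0, 0, 0.1, 0, 0, 0, 0.4, 0, 0, 0.2, 0, 0, 0, 0.4, 0, 0, 0.3, 0, 0, 0, 0.4, 0, 0, 0.4, 0, 0, 0, 0.4, 0, 0, 0.4, 0, 0, 0, 0.4, 0, 0, 0.2, 0, 0, 0, 0.4, -0.3, 0.3, 0, 0, 0, 0, 0.4, 0, 0.4, 0, 0, 0, 0, 0.4, 0, 0.4, 0, 0, 0, 0, 0.4, 0, 0.4, 0, 0, 0, 0, 0.4, 0, 0, 0, 0, 0, 0, 0.4]}}

```text
time_s: 19.38
eef_pos: [0.4839, -0.1997, 0.2109]
tcp_rot: [[0.973, 0.233, 0.002], [0.233, -0.973, 0.003], [0.002, -0.003, -1.0]]
force: [0.2, 1.1, 0.2]
finger_gap: 0.403
grasp_force: 0.0
```

Run:
```python
from h import *
from cell import arm
s=arm.get_state();print(s['eef_pos'],s['force'])
g=arm.grab_frame("scene")[:,:,::-1];t=arm.grab_frame("top")[:,:,::-1]
a=cv2.resize(t[120:310,110:450],None,fx=2.3,fy=2.3)[:,:782];b=cv2.resize(g[90:330,80:380],None,fx=.65,fy=.65)
cv2.imwrite("pics/end.png",np.vstack([cv2.resize(t[120:300,120:450],(550,300)),cv2.resize(g[130:310,90:420],(550,300))]))
```

```text
[ 0.48392394 -0.19968776  0.21086194] [0.23462544 1.05076402 0.20265   ]
```

View pics/end.png

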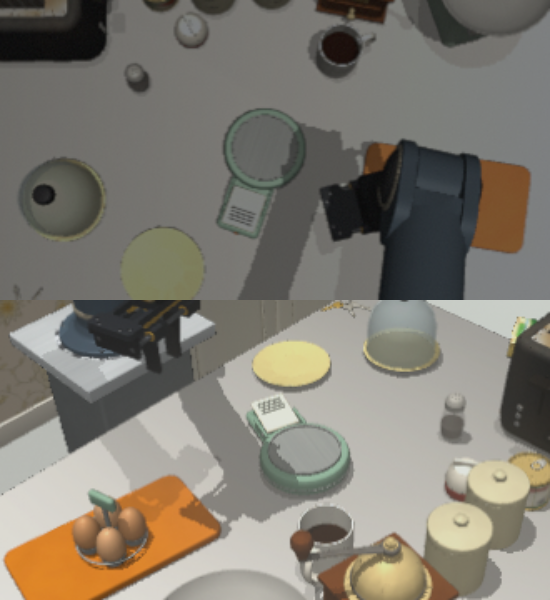

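The dome stands on the left plate (top crop, 62,198). The rack is on the board with all four eggs in it (scene crop, 110,535), and the mug and shaker are where they were. Handing in.

```bash
python3 -c "
from cell import arm
print(arm.close_job())"
```

```text
the job is handed in; nothing more can be done
None
```

The job is handed in, with no verdict returned: the paddle was pressed to its stop and let go, the dome stands in the middle of the left plate, and the rack with all four eggs is on the board; the last pictures show the mug and salt shaker still in place.

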